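# Send the cast sled past its spring lock

### The job

The aluminium sled with the plaster cast has to be locked home at the end-stop end of its track. With the fingertips press the long spring-loaded lock bar down behind the sled, and while keeping it down push the sled along the track, past the two stop pins, up against the end stop; then let go so that the bar and pins spring up again and lock the sled in. Only press and push: do not lift or tip the sled, and leave the other things on the bench where they stand.

Things in the scene. Friction and masses are not known exactly. Their poses are not given: they have to be found in the camera images.
- fixture: Fixed grey track, 128 wide (its x) by 320 long (its y) mm. Origin: centre of its underside on the bench; z up. The sled travels along its +y, on two runways 20 mm above the bench at |x| 38 to 58, outside them guide walls (tops 34 mm above the bench). Between the runways lies the lock bar.
- sled: Loose aluminium sled, 0.3 to 0.55 kg, in the track, plaster cast fixed on it. Origin: runner underside, below the deck's centre; axes parallel to the fixture's, 2 mm side play. Deck 112 (x) by 70 (y) mm, highest point 78 mm above the bench, open below so that it clears the bar. It starts at fixture y -60 to +15 mm; its home is y = +60.
- sled_push (a point): Centre of the rear face (facing the sled's -y) of the flat upright push plate at the sled's rear: 100 mm wide, from 44 to 78 mm above the bench; at sled y = -35 mm, 41 mm above the sled's origin.
- sled_lugs (a point): Mid-point between the two inward lugs on the fork arms ahead of the deck, at sled y = +72 mm; lugs 12 mm long in y, undersides 32 mm above the bench. The arms' tips, at sled y = +80 mm, meet the end stop. With the pins up the lugs run into them at sled origin fixture y = +33 mm; beyond +55 mm the pins can rise behind the lugs.
- end_stop (a point): Centre of the end stop's face: aluminium block across the track at its +y end, face at fixture y = +140 mm, top 46 mm above the bench.
- lock_bar (a joint): Travel of the lock bar: 0 = up (locking), 0.012 m = fully down. It needs at least 8 mm for the lugs to pass. Its spring pushes back with about 3.5 N at first, 9.5 N fully down. It can be pressed anywhere along its length, stays level, and fingertips can slide along it. It carries two upright pins 10 mm thick at fixture x = +-29, y = +116 mm, tops level with the bar's top.
- bar_top (a point): Point on the lock bar's top face, on its centre line, 10 mm from its rear end, behind the sled (fixture y = -140 mm); moves down with the bar. The flat steel bar is 36 mm wide, lies from fixture y = -150 to +122 mm along x = 0, its top 40 mm above the bench when up.
- jar: Bystander: small white jar with a red cap, 42 mm across, 55 mm high, beside the fixture; origin at its underside.
- bur_block: Bystander: black block 40 x 60 x 18 mm with upright metal burs, 40 mm high in all, beside the fixture; origin at its underside.
- spare_cast: Bystander: plaster dental cast 54 x 50 x 32 mm beside the fixture; origin at its underside.
- wax_knife: Bystander: wax knife (slim wooden handle, small steel blade), 150 mm long, lying beside the fixture; origin at its underside.
- mix_bowl: Bystander: blue bowl 110 mm across, 60 mm high, far left on the bench; origin at its underside.
- liquid: Bystander: amber bottle 48 mm across, 110 mm high, far right on the bench; origin at its underside.
- brush: Bystander: brush 160 mm long lying far right on the bench; origin at its underside.
Things that resemble listed ones, but are neither listed nor needed, are in the scene too. Leave any turquoise or yellow look-alike of the sled alone.

How it is judged:
By the outcome, as a careful person would: the job done as asked, in the order asked, and still so for the second after the job is handed in, with the robot touching nothing.
It also fails if it takes over 38 s, if anything falls off the work surface, if the arm or the gripper's body presses on something with over 40 N, if the wrist force passes 120 N, or if a joint passes its speed limit or range.

### The arm

A 6-joint arm with a two-finger parallel gripper is mounted at the origin on the work surface. World frame = base frame: x ahead of the robot, y to its left, z up, the work surface at z = 0. Lengths are in mm, angles in degrees, forces in N, time in s.
With the tool pointing down it reaches from about 350 to 850 mm from the base axis. Payload 8.1 kg.
Tool frame: the origin (TCP) lies between the finger pads; the fingertips stand ahead of it and the grasp point (between the pads) lies 2 mm behind it (nose_length is the z of the fingertips in the tool frame, in mm); z points along the fingers, y is the direction in which the jaws open and shut (so a half turn about z gives the same grasp; the last joint's range is limited). The gripper opens to 85 mm and grips with 20 to 120 N. Pads are 22 mm wide; open, the fingers measure 114 mm over their backs; the gripper's body (76 mm by 85 mm) begins 54 mm behind the grasp point. The pads swing forward as they close: fully open they stand 13 mm farther back than shut.
Start: joints at [-69.981, 7.471, 85.268, -0, 87.261, -4.893], TCP at [252.757, -544.168, 248.292] pointing down, gripper open.
Joint ranges: [-169.43, 169.43], [-51.17, 129.36], [1.28, 143.12], [-76.62, 256.62], [0, 156.53], [-152.29, 152.29]. Speed limits (degrees/s): [136.94, 136.94, 159.86, 180, 180, 180].

### API

Orientations are given as [roll, pitch, yaw] about the fixed x, y, z axes, in that order (R = Rz(yaw) Ry(pitch) Rx(roll)).
In Python, from bench import * gives the robot as it stands.
- The arm moves only by the tool jog_arm, never from a script. Its argument "plan" is a list of rows, each a list of 3 entries, a list of its own where there are three numbers: the turn, a rotation vector about the tool's x, y, z in degrees, then the shift along the tool's x, y, z in m, then the gripper's target within -1 to 1 (fully open at 1, half-way at 0, shut at -1). A call has 1 to 12 rows; each row is the pose to reach, as a shift and turn from the pose commanded when the call began, along the tool's axes at that moment; what a row does not reach only later rows make up. A row lasts 1/8 s, in which the tool goes at most 62.5 mm and 10.7 degrees, less where a joint would pass 70% of its speed; a pose out of reach is approached as far as the arm can. A call with a gripper value outside its range is refused whole. The fingers move at their own pace and stop on an object; "force" is the grip in N (left out, the last holds). Time passes only in rows, so rows that repeat a pose let the fingers close. It gives the time, the measured TCP pose, the force and the opening at its end, in the units of the state.
- sense(): the state, without advancing time (a new reading comes with each control period).
- snapshot(name): name is "side" or "top" or "wrist"; returns (picture, depth): 384x512x3 uint8, blue, green, red; 384x512 float32, mm along the optical axis (not along the pixel's ray), 0 where there is no reading.
- camera_info(name): a dict with "fov_y" (degrees; the focal length in pixels is half the picture's height over the tangent of half this angle, whatever the lens; pixels are square), "cx", "cy" (the principal point, pixels), "origin" and "orientation" of the camera in the world. Camera axes: x right, y down, z forward; pixel columns grow to the right and rows downward; lengths in mm; the calibration is good to about 2 mm. A picture is of the moment at which its call begins: read the wrist's pose just before it. camera_info takes no time and is no camera call; for the wrist camera it gives the pose at the moment of the call.
- hand_in(): hands the job in, once; it reports no verdict.
The state is a dict: "time": time; "joint_pos": joint angles; "qd": joint speeds; "joint_efforts": joint torques, N m; "tool_pos": TCP position; "tcp_rot": TCP orientation; "ft_force": force on the tool from outside, world axes, zero at the start; "wrist_torque": the same for the moment, N m; "finger_gap": finger opening in mm.
Only numpy, scipy, OpenCV 4.12 (cv2) and the standard library are available. Lean on these libraries where they do the work, as an engineer would, in place of code of your own. Each camera call takes 0.05 s, during which the arm holds its last target.

## Working session

There is one attempt and no reset: what is moved stays moved. The work goes in short steps, Python scripts to look and compute and a tool call to move; the robot and the scene stay as the last step left them, time stands still between calls to the robot, and variables do not carry over. Pictures are saved under pics/ and viewed, and the job is handed in when it is done.

Besides the shell and the picture viewer there is one more tool, called after "Call:" by a JSON object that holds its "op" and its "data". jog_arm: Moves the arm, as the interface text tells. Its arguments: {"type":"object","properties":{"plan":{"type":"array","items":{"type":"array"}},"force":{"type":"number"}},"required":["plan"]}

```bash
ls; mkdir -p pics; python3 - <<'E'
from bench import *
import cv2,numpy as np
s=sense();print(s)
for n in("side","top","wrist"):
    print(n,camera_info(n))
    p,d=snapshot(n);cv2.imwrite(f"pics/{n}0.png",p);np.save(f"pics/{n}0.npy",d)
E
```

```text
pics
{'time': 0.0, 'joint_pos': array([-6.99821409e+01,  7.51462008e+00,  8.53296803e+01,  3.90479069e-04,
        8.72604200e+01, -4.89251754e+00]), 'qd': array([-0.07142795,  0.05495301, -0.02944035, -0.00936545,  0.03616068,
        0.02660925]), 'joint_efforts': array([-3.77448276e-03, -5.69407654e+01, -5.00561607e+01, -4.51781007e-04,
        1.50981301e-02, -3.47950277e-05]), 'tool_pos': array([ 252.57138172, -543.68412222,  247.24563513]), 'tcp_rot': array([-1.79895694e+02, -9.31983936e-03,  2.49103491e+01]), 'ft_force': array([0.04024937, 0.46646783, 0.03360286]), 'wrist_torque': array([ 0.00917226, -0.05346884, -0.0241431 ]), 'finger_gap': 85.70069568174644}
side {'fov_y': 48.243963338922065, 'cx': 257.1906786104952, 'cy': 196.63186491805996, 'origin': array([-192.76858552, 1105.65236102,  786.89930262]), 'orientation': array([-118.92657139,   -0.907568  , -148.65213335])}
top {'fov_y': 56.931770534015854, 'cx': 251.71045645975542, 'cy': 191.26928212144833, 'origin': array([ 372.04506729,  -12.87484016, 1114.07793263]), 'orientation': array([-174.62218525,    0.35172559,  -90.42424251])}
wrist {'fov_y': 66.44342060034381, 'cx': 250.00209848285752, 'cy': 188.1709418505204, 'origin': array([ 328.45728282, -508.75855806,  372.78569795]), 'orientation': array([ 1.61057143e+02,  1.09722703e-01, -6.50745712e+01])}
```

View pics/top0.png

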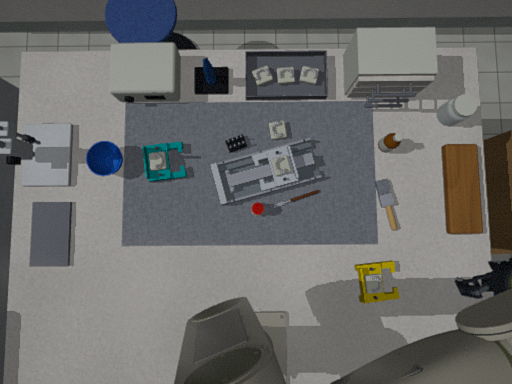

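View pics/side0.png

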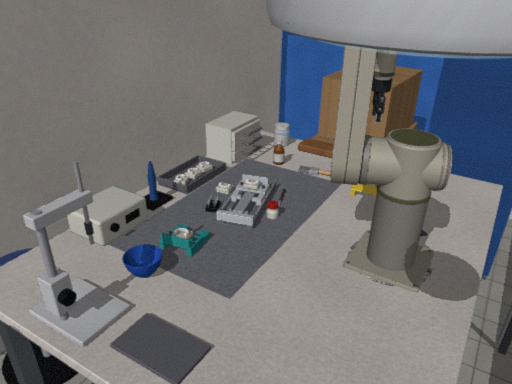

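View pics/wrist0.png

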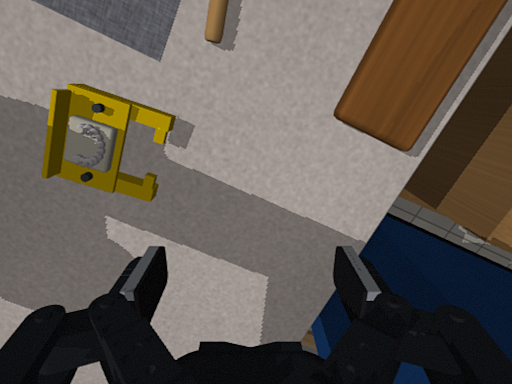

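The top picture shows the grey fixture at about (268,172), with the aluminium sled in it at (280,165). There are two look-alikes: a turquoise one at (165,162) and a yellow one at (377,283). I'm choosing the grey one and will check it in a close crop.

```bash
python3 - <<'E'
import cv2,numpy as np
p=cv2.imread("pics/top0.png");d=np.load("pics/top0.npy")
c=p[125:225,195:345];cv2.imwrite("pics/crop0.png",cv2.resize(c,None,fx=5,fy=5,interpolation=cv2.INTER_CUBIC))
E
cat > h.py <<'E'
import numpy as np,cv2
from scipy.spatial.transform import Rotation as R
def cloud(info,d):
    h,w=d.shape;f=h/2/np.tan(np.radians(info['fov_y']/2))
    v,u=np.mgrid[:h,:w].astype(float)
    P=np.dstack([(u-info['cx'])/f*d,(v-info['cy'])/f*d,d])
    return P@R.from_euler('xyz',info['orientation'],degrees=True).as_matrix().T+info['origin']
E
python3 - <<'E'
from bench import *
from h import *
d=np.load("pics/top0.npy");W=cloud(camera_info("top"),d)
# height map
H=W[...,2]
c=H[125:225,195:345]
im=np.clip(c*3,0,255).astype(np.uint8)
cv2.imwrite("pics/h0.png",cv2.resize(cv2.applyColorMap(im,cv2.COLORMAP_JET),None,fx=5,fy=5,interpolation=cv2.INTER_NEAREST))
print(np.median(H[210:235,150:240]))
for (u,v) in [(212,170),(225,200),(310,140),(325,180),(280,165),(235,175),(318,160)]: print(u,v,W[v,u].round(1))
E
```

```text
-0.22822447118005584
212 170 [539.4 114.   41.6]
225 200 [446.9  74.1  44.1]
310 140 [ 640.9 -195.    -2.5]
325 180 [ 511.1 -239.2   -0.9]
280 165 [548.9 -92.3  67. ]
235 175 [524.   43.9  37.1]
318 160 [ 574.9 -218.2    1.9]
```

View pics/crop0.png

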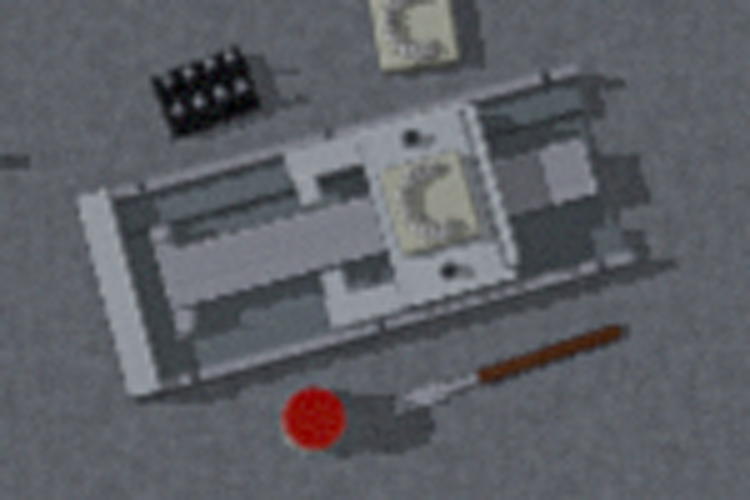

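View pics/h0.png

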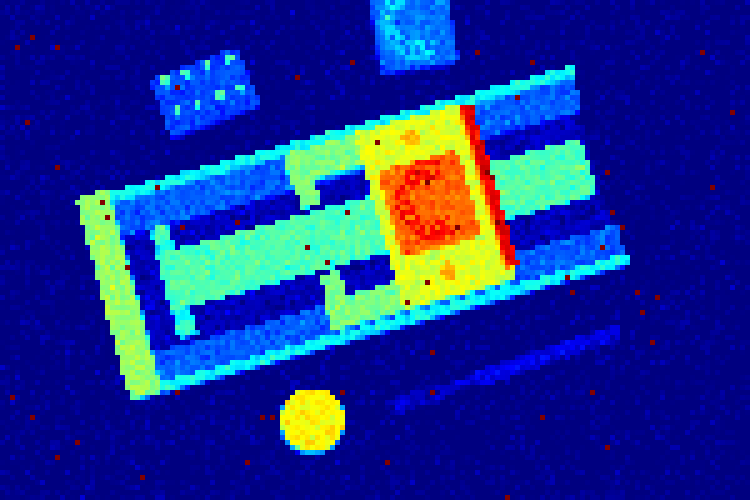

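The crop confirms the choice. The grey aluminium sled with the cast sits in the track, the end stop is at crop left (120,290), the push plate is at (490,190), and the exposed rear of the bar is at (550,180). Next I'll fit the fixture and sled poses.

```bash
cat >> h.py <<'E'
def fit(W,roi):
    v0,v1,u0,u1=roi
    P=W[v0:v1,u0:u1].reshape(-1,3)
    return P
def tof(P,x,y,yaw):
    c,s=np.cos(np.radians(yaw)),np.sin(np.radians(yaw))
    q=P[:,:2]-[x,y]
    return np.c_[q[:,0]*c+q[:,1]*s,-q[:,0]*s+q[:,1]*c,P[:,2]]
E
python3 - <<'E'
from bench import *
import bench
from h import *
print([n for n in dir(bench) if not n.startswith('_')])
print(getattr(bench,'nose_length',None))
d=np.load("pics/top0.npy");W=cloud(camera_info("top"),d)
H=W[...,2]
m=((H>14)&(H<100)).astype(np.uint8); m[:125]=0;m[225:]=0;m[:,:195]=0;m[:,345:]=0
n,l,st,ce=cv2.connectedComponentsWithStats(m)
i=1+np.argmax(st[1:,4]);print(st[i])
P=W[l==i];r=cv2.minAreaRect(P[:,:2].astype(np.float32));print(r)
(x,y),(a,b),ang=r
yaw=ang if a<b else ang-90
for k in range(2):
    Q=tof(P,x,y,yaw)
    # bar rear part and front part center lines
    print(x,y,yaw,"x",np.percentile(Q[:,0],[.5,99.5]),"y",np.percentile(Q[:,1],[.5,99.5]))
    bm=(abs(Q[:,0])<24)&(Q[:,2]>33)&(Q[:,2]<44)&(Q[:,1]<118)
    B=Q[bm]
    ys=np.arange(-150,110,6);mids=[]
    for yy in ys:
        s=B[abs(B[:,1]-yy)<3]
        if len(s)>10: mids.append((yy,(np.percentile(s[:,0],3)+np.percentile(s[:,0],97))/2,np.ptp(s[:,0])))
    mids=np.array(mids);g=mids[abs(mids[:,2]-36)<6];pf=np.polyfit(g[:,0],g[:,1],1);print("bar",pf,len(g), "bar y",B[:,1].min())
    es=Q[(Q[:,1]>125)&(Q[:,2]>40)];print("endstop y",np.percentile(es[:,1],[2,98]),"z",np.median(es[:,2]))
    pl=Q[(Q[:,2]>71)&(abs(Q[:,0])<55)];yy=np.median(pl[(pl[:,2]>74.5)&(abs(pl[:,0])>30)][:,1])
    pp=pl[(abs(pl[:,0])>30)];print("plate",np.percentile(pp[:,1],[5,50,95]),len(pp))
    dk=Q[(Q[:,2]>50)&(Q[:,2]<60)];print("deck",np.percentile(dk[:,1],[2,98]),np.percentile(dk[:,0],[2,98]))
    am=Q[(abs(Q[:,0])>22)&(abs(Q[:,0])<55)&(Q[:,2]>38)&(Q[:,2]<60)&(Q[:,1]<112)];print("arm tip y",np.percentile(am[:,1],99.5))
    br=Q[(abs(Q[:,0])<12)&(Q[:,1]<-80)];print("barrear",np.percentile(br[:,1],[1]),np.median(br[br[:,2]<45][:,2]))
    # correct yaw by bar slope
    yaw_new=yaw-np.degrees(pf[0])
    c,s=np.cos(np.radians(yaw)),np.sin(np.radians(yaw));off=pf[1]
    x,y=x+off*c,y+off*s
    yaw=yaw_new
E
```

```text
['PlanningError', 'camera_info', 'hand_in', 'nose_length', 'sense', 'snapshot']
17.0
[ 210  138  111   67 3420]
((537.3114013671875, -49.6925048828125), (128.71446228027344, 320.0010986328125), 15.070810317993164)
537.3114013671875 -49.6925048828125 15.070810317993164 x [-64.18016561  63.26532548] y [-156.47184003  158.57358447]
bar [-0.00122768 -0.35541424] 28 bar y -149.54920700537204
endstop y [140.25575321 159.4517824 ] z 44.445054045947245
plate [-84.11935894 -81.26692164 -78.8560799 ] 30
deck [-79.09923998 -15.84963872] [-54.98770355  52.86518269]
arm tip y 28.824895004339613
barrear [-148.94184785] 38.570192834495515
536.9682115236725 -49.78491706599986 15.141151142177204 x [-63.85095763  63.6798264 ] y [-156.43405193  158.51907948]
bar [7.16653936e-07 7.67846349e-05] 28 bar y -149.53969887251876
endstop y [140.24673372 159.4616994 ] z 44.445054045947245
plate [-84.10361986 -81.25365673 -78.88786786] 30
deck [-79.14211889 -15.8299871 ] [-54.70002494  53.13878067]
arm tip y 29.180421465353206
barrear [-148.94881086] 38.570192834495515
```

```bash
cat >> h.py <<'E'
FX,FY,FYAW=537.0,-49.8,15.12
def f2w(fx,fy):
    c,s=np.cos(np.radians(FYAW)),np.sin(np.radians(FYAW))
    return np.array([FX+c*fx-s*fy,FY+s*fx+c*fy])
def rel(p0,rpy0,p1,R1):
    R0=R.from_euler('xyz',rpy0,degrees=True)
    return np.degrees((R0.inv()*R1).as_rotvec()).round(2),(R0.inv().apply(np.array(p1)-p0)/1000).round(4)
def goal(lean): return R.from_euler('xyz',[180,0,FYAW+90],degrees=True)*R.from_rotvec([0,lean,0],degrees=True)
E
python3 - <<'E'
from h import *
G=goal(6)
tip_f=(0,-112,80)
tipw=np.r_[f2w(*tip_f[:2]),tip_f[2]]
tcp=tipw-G.apply([0,0,17]);print(tipw,tcp)
p0=np.array([252.757,-544.168,248.292])
for z in(160,0):
    t=tcp.copy(); t[2]+=z;print(rel(p0,[180,0,24.91],t,G))
E
```

```text
[ 566.2142487  -157.92274355   80.        ] [ 566.67775986 -159.63821116   96.90687222]
(array([  4.2 ,   4.99, -80.13]), array([ 0.4467, -0.2165, -0.0086]))
(array([  4.2 ,   4.99, -80.13]), array([ 0.4467, -0.2165,  0.1514]))
```

Call:
{"op": "jog_arm", "data": {"plan": [[[0.5,0.6,-10],[0.056,-0.027,-0.001],-1],[[1,1.2,-20],[0.112,-0.054,-0.002],-1],[[1.6,1.9,-30],[0.168,-0.081,-0.003],-1],[[2.1,2.5,-40],[0.223,-0.108,-0.004],-1],[[2.6,3.1,-50],[0.279,-0.135,-0.005],-1],[[3.1,3.7,-60],[0.335,-0.162,-0.006],-1],[[3.7,4.4,-70],[0.39,-0.189,-0.007],-1],[[4.2,5,-80.1],[0.4467,-0.2165,-0.0086],-1],[[4.2,5,-80.1],[0.4467,-0.2165,-0.0086],-1],[[4.2,5,-80.1],[0.4467,-0.2165,-0.0086],-1],[[4.2,5,-80.1],[0.4467,-0.2165,-0.0086],-1]]}}

```text
time: 1.52
tool_pos: [566.0, -160.8, 256.7]
tcp_rot: [-180.0, -6.0, 105.0]
ft_force: [0.1, 0.6, 0.1]
finger_gap: -0.3
```

```bash
python3 - <<'E'
from bench import *
from h import *
s=sense();print(s['time'],s['tool_pos'],s['tcp_rot'],s['ft_force'],s['finger_gap'],s['joint_pos'].round(1))
ci=camera_info("wrist");p,d=snapshot("wrist");cv2.imwrite("pics/w1.png",p);np.save("pics/w1.npy",d);np.save("pics/w1i.npy",ci,allow_pickle=True)
E
```

```text
1.525 [ 566.00972977 -160.76708781  256.72634635] [-179.97519302   -6.00454854  104.95581895] [0.05368669 0.61842973 0.07061384] -0.28969971236276093 [-23.6   8.5  83.4   4.7  91.8 -38.6]
```

View pics/w1.png

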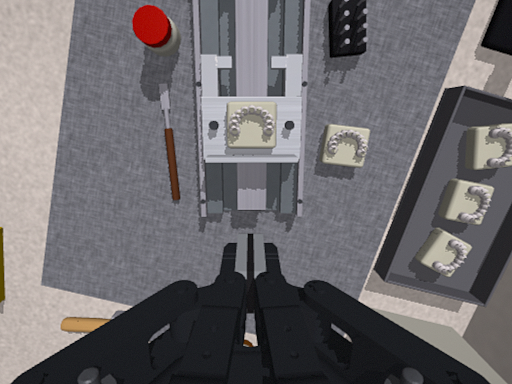

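The wrist view has the track pointing straight up the image. The push plate is at row ~158 and the rear end of the bar at (252,208). The shut fingertips at (250,240) line up with the bar. I'll cross-check the poses from this closer view.

```bash
python3 - <<'E'
from h import *
d=np.load("pics/w1.npy");ci=np.load("pics/w1i.npy",allow_pickle=True).item()
W=cloud(ci,d);P=W.reshape(-1,3);P=P[d.ravel()>0]
Q=tof(P,FX,FY,FYAW)
b=Q[(abs(Q[:,0])<80)&(Q[:,1]>-155)&(Q[:,1]<120)]
print("bench z",np.median(P[(abs(P[:,2])<12)][:,2]))
r=b[(b[:,1]<-95)&(b[:,1]>-140)&(b[:,2]>33)&(b[:,2]<48)&(abs(b[:,0])<26)]
for y in(-140,-125,-110,-97):
    k=r[abs(r[:,1]-y)<4];print("bar",y,np.percentile(k[:,0],[2,98]),np.median(k[:,2]))
k=Q[(abs(Q[:,0])<15)&(Q[:,1]<-120)&(Q[:,2]>33)&(Q[:,2]<48)];print("bar rear",np.percentile(k[:,1],1))
pl=b[(b[:,2]>72)&(abs(b[:,0])>30)];print("plate",np.percentile(pl[:,1],[1,5,50,95,99]),np.percentile(pl[:,0],[1,99]),np.median(pl[:,2]))
low=b[(b[:,2]>50)&(b[:,2]<70)&(abs(b[:,0])<45)&(b[:,1]<-70)];print("plateface",np.percentile(low[:,1],[2,20,50]))
for x in(-40,-20,0,20,40):
    k=pl=b[(b[:,2]>74)&(abs(b[:,0]-x)<8)&(b[:,1]<-70)];print(x,np.median(k[:,1]) if len(k) else None,len(k))
# walls
w=b[(b[:,2]>30)&(b[:,2]<38)&(abs(b[:,0])>55)];print("walls",[np.median(w[np.sign(w[:,0])==s][:,0]) for s in(-1,1)])
E
```

```text
bench z 0.9476409031672404
bar -140 [-15.25867491  18.45937384] 40.013980920917135
bar -125 [-16.00901132  18.32310941] 39.90450688757966
bar -110 [-17.08167161  18.12837099] 39.83273004954685
bar -97 [-16.91498454  18.06432983] 39.98373548719317
bar rear -151.79775952409648
plate [-128.80574634 -126.95994455 -109.80496047 -107.10165624  -86.41147516] [-58.80341465  57.16714514] 314.1710524407442
plateface [-82.33270318 -81.85144752 -77.33258063]
-40 -110.14135297792683 5590
-20 -106.33347106453864 4267
0 -106.47626814444288 6927
20 -107.33509525980183 3940
40 -110.1327720698259 5440
walls [np.float64(-60.017733097345456), np.float64(61.820160715445894)]
```

Call:
{"op": "jog_arm", "data": {"plan": [[[0,0,0],[-0.004,0,0.04],-1],[[0,0,0],[-0.0084,0,0.08],-1],[[0,0,0],[-0.0126,0,0.12],-1],[[0,0,0],[-0.0168,0,0.16],-1],[[0,0,0],[-0.019,0,0.181],-1],[[0,0,0],[-0.0203,0,0.193],-1],[[0,0,0],[-0.0203,0,0.193],-1],[[0,0,0],[-0.0203,0,0.193],-1]]}}

```text
time: 2.58
tool_pos: [567.9, -160.2, 64.6]
tcp_rot: [179.9, -5.9, 105.1]
ft_force: [0.7, 0.8, 0.7]
finger_gap: 0.2
```

```bash
python3 - <<'E'
from bench import *
from h import *
s=sense();print(s['time'],s['tool_pos'],s['tcp_rot'],s['ft_force'])
Rt=R.from_euler('xyz',s['tcp_rot'],degrees=True);t=s['tool_pos']+Rt.apply([0,0,17]);print(t,tof(t[None],FX,FY,FYAW))
p,d=snapshot("wrist");cv2.imwrite("pics/w2.png",p)
p,d=snapshot("side");cv2.imwrite("pics/s2.png",cv2.resize(p[150:250,180:320],None,fx=5,fy=5))
E
```

```text
2.575 [ 567.85462241 -160.16064298   64.55608386] [179.87302221  -5.91906534 105.09612481] [0.65453282 0.7792242  0.6915836 ]
[ 567.43442247 -158.45823425   47.6467599 ] [[   1.03825515 -112.83522486   47.6467599 ]]
```

View pics/w2.png

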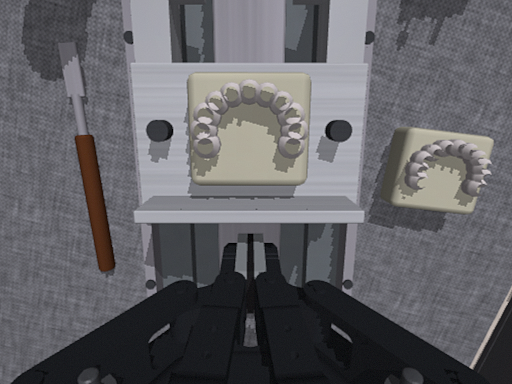

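View pics/s2.png

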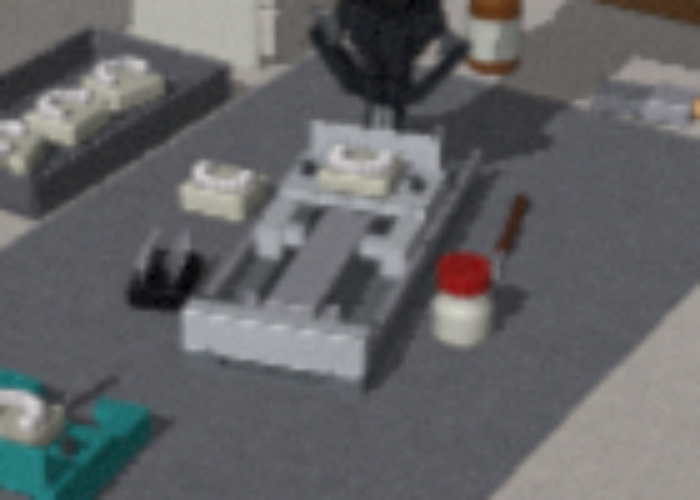

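Both views show the shut fingers over the bar, just behind the push plate and clear of it. I'll press down now.

Call:
{"op": "jog_arm", "data": {"plan": [[[0,0,0],[-0.0004,0,0.004],-1],[[0,0,0],[-0.0008,0,0.008],-1],[[0,0,0],[-0.0012,0,0.011],-1],[[0,0,0],[-0.0015,0,0.014],-1],[[0,0,0],[-0.0015,0,0.014],-1],[[0,0,0],[-0.0015,0,0.014],-1]]}}

```text
time: 3.42
tool_pos: [567.4, -159.8, 49.6]
tcp_rot: [179.9, -6.0, 105.1]
ft_force: [-0.6, 0.0, 8.8]
finger_gap: -0.1
```

```bash
cat > st.py <<'E'
from bench import *
from h import *
s=sense();print(s['time'],s['tool_pos'],s['tcp_rot'],"F fixture",tof(s['ft_force'][None],0,0,FYAW).round(2))
Rt=R.from_euler('xyz',s['tcp_rot'],degrees=True)
for x in(-11,0,11):
    t=s['tool_pos']+Rt.apply([x,0,17]);print("tip",x,tof(t[None],FX,FY,FYAW).round(1))
E
python3 st.py
```

```text
3.425 [ 567.35214209 -159.82003294   49.59727286] [179.93236754  -5.97200962 105.09912777] F fixture [[-0.55  0.19  8.75]]
tip -11 [[   0.6 -123.3   31.5]]
tip 0 [[   0.6 -112.4   32.7]]
tip 11 [[   0.6 -101.4   33.8]]
```

Call:
{"op": "jog_arm", "data": {"plan": [[[0,0,0],[-0.0001,0,0.001],-1],[[0,0,0],[-0.0003,0,0.0025],-1],[[0,0,0],[-0.0003,0,0.0025],-1]]}}

```text
time: 3.8
tool_pos: [567.3, -159.8, 47.1]
tcp_rot: [179.9, -6.0, 105.1]
ft_force: [-1.6, 1.0, 8.8]
finger_gap: 0.3
```

```bash
python3 st.py
```

```text
3.8 [ 567.34498018 -159.82436946   47.13774593] [179.93229394  -5.97689734 105.10320581] F fixture [[-1.26  1.4   8.8 ]]
tip -11 [[   0.6 -123.3   29.1]]
tip 0 [[   0.6 -112.4   30.2]]
tip 11 [[   0.6 -101.4   31.4]]
```

The bar is about 11 mm down by geometry, and the ~8.8 N agrees. Next I'll push forward along the track with the bar held down.

Call:
{"op": "jog_arm", "data": {"plan": [[[0,0,0],[0.005,0,0.0005],-1],[[0,0,0],[0.01,0,0.001],-1],[[0,0,0],[0.014,0,0.0015],-1],[[0,0,0],[0.018,0,0.0019],-1],[[0,0,0],[0.023,0,0.0024],-1],[[0,0,0],[0.029,0,0.003],-1],[[0,0,0],[0.035,0,0.0037],-1],[[0,0,0],[0.041,0,0.0043],-1],[[0,0,0],[0.047,0,0.0049],-1],[[0,0,0],[0.053,0,0.0056],-1],[[0,0,0],[0.059,0,0.0062],-1],[[0,0,0],[0.059,0,0.0062],-1]]}}

```text
time: 5.3
tool_pos: [553.2, -103.8, 48.1]
tcp_rot: [179.8, -5.8, 105.1]
ft_force: [1.2, -3.4, 8.3]
finger_gap: -0.1
```

```bash
python3 st.py; python3 - <<'E'
from bench import *
from h import *
p,d=snapshot("wrist");cv2.imwrite("pics/w3.png",p)
p,d=snapshot("side");cv2.imwrite("pics/s3.png",cv2.resize(p[150:250,180:320],None,fx=5,fy=5))
E
```

```text
5.3 [ 553.2114277  -103.78262919   48.07352139] [179.793898    -5.79219086 105.10513256] F fixture [[ 0.25 -3.62  8.32]]
tip -11 [[  1.6 -65.6  30.1]]
tip 0 [[  1.6 -54.6  31.2]]
tip 11 [[  1.6 -43.7  32.3]]
```

View pics/w3.png

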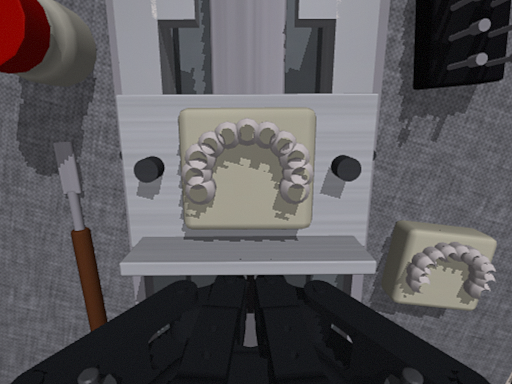

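View pics/s3.png

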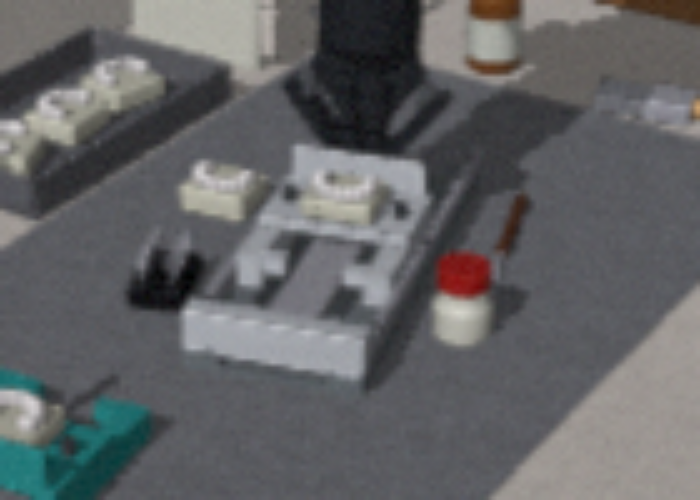

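The sled is following at about 3.6 N, the bar is down, and the sled is flat on its runways. I'll press slightly deeper before the pins and carry on.

Call:
{"op": "jog_arm", "data": {"plan": [[[0,0,0],[0.0,0,0.001],-1],[[0,0,0],[0.004,0,0.0019],-1],[[0,0,0],[0.01,0,0.0025],-1],[[0,0,0],[0.016,-0.0005,0.0032],-1],[[0,0,0],[0.022,-0.0005,0.0038],-1],[[0,0,0],[0.028,-0.0005,0.0044],-1],[[0,0,0],[0.034,-0.001,0.0051],-1],[[0,0,0],[0.034,-0.001,0.0051],-1]]}}

```text
time: 6.4
tool_pos: [543.8, -71.0, 46.9]
tcp_rot: [179.7, -5.8, 105.1]
ft_force: [1.5, -5.8, 9.4]
finger_gap: 0.0
```

```bash
python3 st.py
```

```text
6.4 [543.84743587 -71.01241202  46.93465728] [179.73433769  -5.76362986 105.1070672 ] F fixture [[-0.05 -6.    9.43]]
tip -11 [[  1.2 -31.5  28.9]]
tip 0 [[  1.2 -20.6  30. ]]
tip 11 [[ 1.2 -9.6 31.1]]
```

Call:
{"op": "jog_arm", "data": {"plan": [[[0,0,0],[0.004,0,0.0005],-1],[[0,0,0],[0.008,0,0.0009],-1],[[0,0,0],[0.012,0,0.0013],-1],[[0,0,0],[0.016,0,0.0018],-1],[[0,0,0],[0.02,0,0.0022],-1],[[0,0,0],[0.024,0,0.0027],-1],[[0,0,0],[0.027,0,0.003],-1],[[0,0,0],[0.027,0,0.003],-1]]}}

```text
time: 7.4
tool_pos: [537.0, -45.2, 46.9]
tcp_rot: [179.7, -5.7, 105.1]
ft_force: [2.5, -7.3, 9.7]
finger_gap: 0.3
```

```bash
python3 st.py; python3 - <<'E'
from bench import *
from h import *
p,d=snapshot("wrist");cv2.imwrite("pics/w4.png",p)
ci=camera_info("top");p,d=snapshot("top");cv2.imwrite("pics/t4.png",cv2.resize(p[125:225,195:345],None,fx=5,fy=5,interpolation=cv2.INTER_CUBIC))
Q=tof(cloud(ci,d).reshape(-1,3),FX,FY,FYAW)
am=Q[(abs(Q[:,0])>38)&(abs(Q[:,0])<55)&(Q[:,2]>38)&(Q[:,2]<60)&(Q[:,1]<150)&(Q[:,1]>60)]
h,e=np.histogram(am[:,1],np.arange(60,150,4));print(h)
E
```

```text
7.4 [537.04752927 -45.213202    46.90506544] [179.71527111  -5.73387909 105.0962172 ] F fixture [[ 0.52 -7.71  9.65]]
tip -11 [[ 1.3 -4.8 28.9]]
tip 0 [[ 1.3  6.1 30. ]]
tip 11 [[ 1.3 17.1 31.1]]
[ 8  8  8  8  6  8  7  7  8  7  9 14 16 14 13 16 14 14  5  0 15 15]
```

View pics/w4.png

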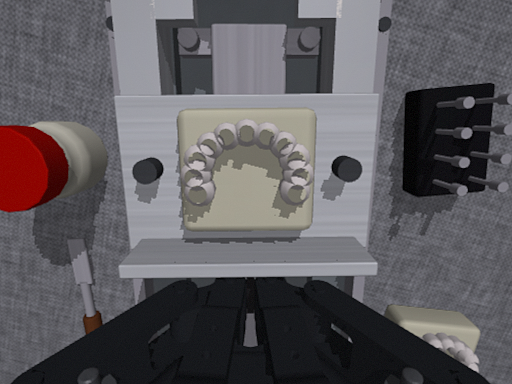

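View pics/t4.png

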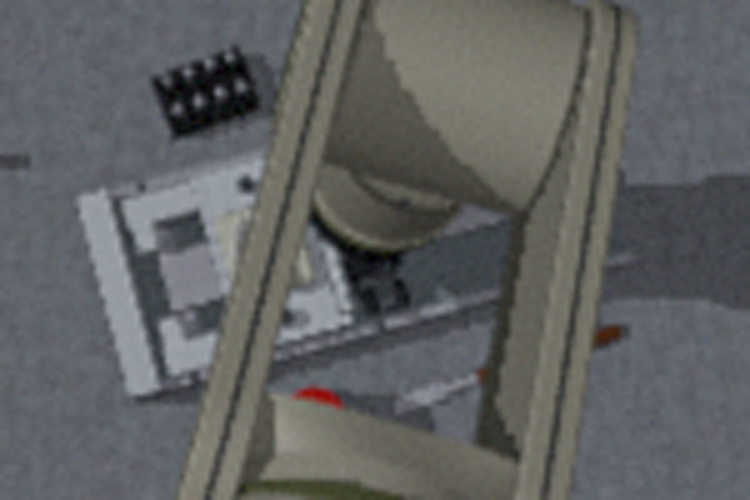

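The arm tips are at about y=132 and the stop face is at 140, so ~7–8 mm remain. The lugs are already past the lowered pins, which show at (190,40) and (308,40). I'll creep up to the stop.

Call:
{"op": "jog_arm", "data": {"plan": [[[0,0,0],[0.002,0,0.0002],-1],[[0,0,0],[0.004,0,0.0004],-1],[[0,0,0],[0.0055,0,0.0006],-1],[[0,0,0],[0.007,0,0.0007],-1],[[0,0,0],[0.007,0,0.0007],-1]]}}

```text
time: 8.12
tool_pos: [535.3, -39.2, 46.9]
tcp_rot: [179.7, -5.7, 105.1]
ft_force: [2.1, -10.9, 8.9]
finger_gap: 0.2
```

```bash
python3 st.py; cat > gap.py <<'E'
import sys
from bench import *
from h import *
ci=camera_info("top");p,d=snapshot("top");n=sys.argv[1];cv2.imwrite(f"pics/t{n}.png",cv2.resize(p[125:225,195:345],None,fx=5,fy=5,interpolation=cv2.INTER_CUBIC))
Q=tof(cloud(ci,d).reshape(-1,3),FX,FY,FYAW)
am=Q[(abs(Q[:,0])>38)&(abs(Q[:,0])<55)&(Q[:,1]<150)&(Q[:,1]>120)]
for z0,z1 in((15,34),(34,60)):
    k=am[(am[:,2]>z0)&(am[:,2]<z1)];print(z0,np.histogram(k[:,1],np.arange(120,150,2))[0])
bar=Q[(abs(Q[:,0])<12)&(Q[:,1]<118)&(Q[:,1]>106)];print("bar z",np.median(bar[:,2]))
for x in(-29,29):
    k=Q[(abs(Q[:,0]-x)<3.5)&(abs(Q[:,1]-116)<3.5)];print("pin z",k[:,2].round(0))
E
python3 gap.py 5
```

```text
8.125 [535.27755322 -39.17872889  46.87623578] [179.7257389   -5.67039187 105.08640552] F fixture [[ -0.85 -11.02   8.92]]
tip -11 [[ 1.2  1.4 28.9]]
tip 0 [[ 1.2 12.4 30. ]]
tip 11 [[ 1.2 23.3 31. ]]
15 [0 0 0 0 0 0 0 0 0 0 1 0 0 0]
34 [8 6 7 8 7 7 9 6 7 8 6 8 7 7]
bar z 27.95545519560403
pin z [29. 27. 28. 24.]
pin z [29. 31. 26. 25. 28.]
```

Call:
{"op": "jog_arm", "data": {"plan": [[[0,0,0],[0.001,0,0.0001],-1],[[0,0,0],[0.0015,0,0.0001],-1],[[0,0,0],[0.0015,0,0.0001],-1],[[0,0,0],[0.0015,0,0.0001],-1]]}}

```text
time: 8.68
tool_pos: [535.2, -39.0, 47.0]
tcp_rot: [179.7, -5.6, 105.1]
ft_force: [3.6, -17.2, 7.6]
finger_gap: 0.1
```

```bash
python3 st.py; python3 gap.py 6; python3 - <<'E'
from bench import *
import cv2
p,d=snapshot("wrist");cv2.imwrite("pics/w6.png",p)
p,d=snapshot("side");cv2.imwrite("pics/s6.png",cv2.resize(p[150:250,180:320],None,fx=5,fy=5))
E
```

```text
8.675 [535.16699812 -39.00409051  46.98343328] [179.71651722  -5.55675175 105.07028587] F fixture [[ -1.04 -17.57   7.57]]
tip -11 [[ 1.1  1.6 29. ]]
tip 0 [[ 1.1 12.5 30.1]]
tip 11 [[ 1.1 23.5 31.1]]
15 [0 0 0 0 0 0 0 0 0 0 1 0 0 0]
34 [9 6 7 8 7 7 8 7 8 6 5 9 9 6]
bar z 28.224842451515087
pin z [32. 29. 29. 26. 26.]
pin z [32. 26. 29. 30. 28.]
```

View pics/w6.png

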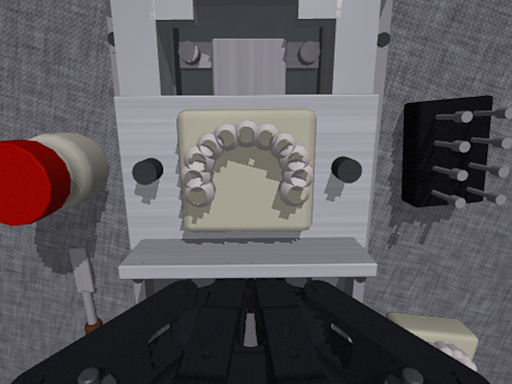

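View pics/s6.png

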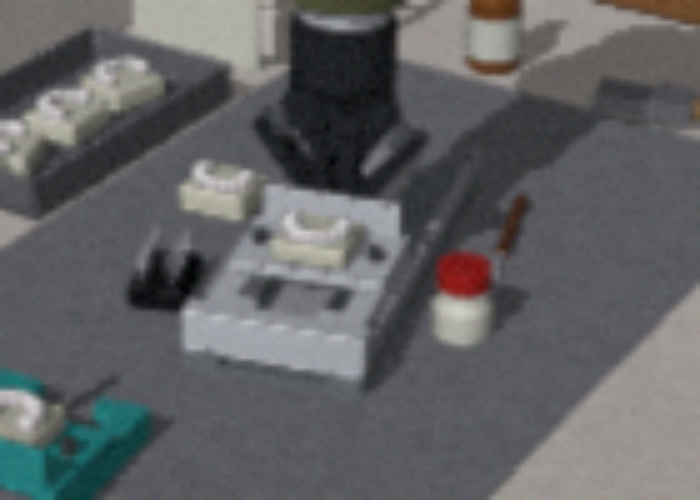

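TCP has stopped moving and the push force has risen to 17 N, so the sled is against the end stop. The pins are still down at z≈28 and sit behind the lugs. I'll back off from the plate with the bar still down, then lift.

Call:
{"op": "jog_arm", "data": {"plan": [[[0,0,0],[-0.001,0,-0.0001],-1],[[0,0,0],[-0.003,0,-0.0003],-1],[[0,0,0],[-0.006,0,-0.0006],-1],[[0,0,0],[-0.009,0,-0.0009],-1],[[0,0,0],[-0.009,0,-0.0009],-1]]}}

```text
time: 9.45
tool_pos: [535.5, -43.0, 45.8]
tcp_rot: [179.9, -6.1, 105.1]
ft_force: [-0.6, 4.8, 8.9]
finger_gap: 0.1
```

```bash
python3 st.py; python3 gap.py 7
```

```text
9.45 [535.48789704 -42.97968546  45.76006372] [179.86562714  -6.05953848 105.1050484 ] F fixture [[0.65 4.77 8.89]]
tip -11 [[ 0.4 -2.2 27.7]]
tip 0 [[ 0.4  8.8 28.9]]
tip 11 [[ 0.4 19.7 30. ]]
15 [0 0 0 0 0 0 0 0 0 0 1 0 0 0]
34 [9 8 4 8 6 8 9 6 8 7 6 8 7 6]
bar z 26.791398542309253
pin z [31. 27. 25. 33. 24. 21.]
pin z [26. 23. 26. 27.]
```

Call:
{"op": "jog_arm", "data": {"plan": [[[0,0,0],[-0.003,0,-0.0003],-1],[[0,0,0],[-0.0027,0,-0.0033],-1],[[0,0,0],[-0.0023,0,-0.0073],-1],[[0,0,0],[-0.0018,0,-0.0123],-1],[[0,0,0],[-0.001,0,-0.02],-1],[[0,0,0],[0.001,0,-0.04],-1],[[0,0,0],[0.005,0,-0.08],-1],[[0,0,0],[0.0095,0,-0.12],-1],[[0,0,0],[0.0095,0,-0.12],-1]]}}

```text
time: 10.62
tool_pos: [537.4, -47.6, 169.0]
tcp_rot: [179.7, -5.8, 105.1]
ft_force: [0.5, 0.2, 0.3]
finger_gap: -0.3
```

```bash
python3 st.py; python3 gap.py 8; python3 - <<'E'
from bench import *
import cv2
p,d=snapshot("wrist");cv2.imwrite("pics/w8.png",p)
p,d=snapshot("side");cv2.imwrite("pics/s8.png",cv2.resize(p[150:250,180:320],None,fx=5,fy=5))
E
```

```text
10.625 [537.44023412 -47.57149259 168.95425811] [179.66916182  -5.80996455 105.11451146] F fixture [[0.55 0.11 0.26]]
tip -11 [[  1.1  -7.2 150.9]]
tip 0 [[  1.1   3.8 152. ]]
tip 11 [[  1.1  14.7 153.2]]
15 [0 0 0 0 0 0 0 0 0 1 0 0 0 0]
34 [ 9  7  6  8  6  7 10  7  7  6  7  7  8  8]
bar z 39.15937888515964
pin z [40. 36. 40. 38. 37.]
pin z [38. 41. 38. 35.]
```

View pics/w8.png

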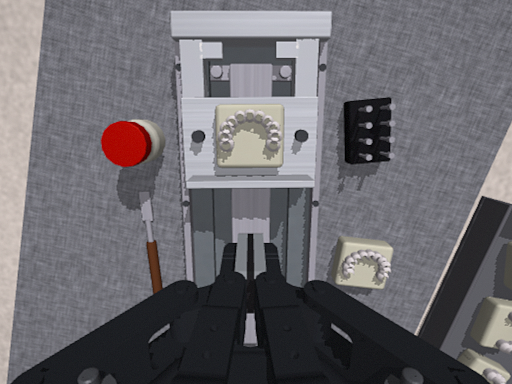

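View pics/s8.png

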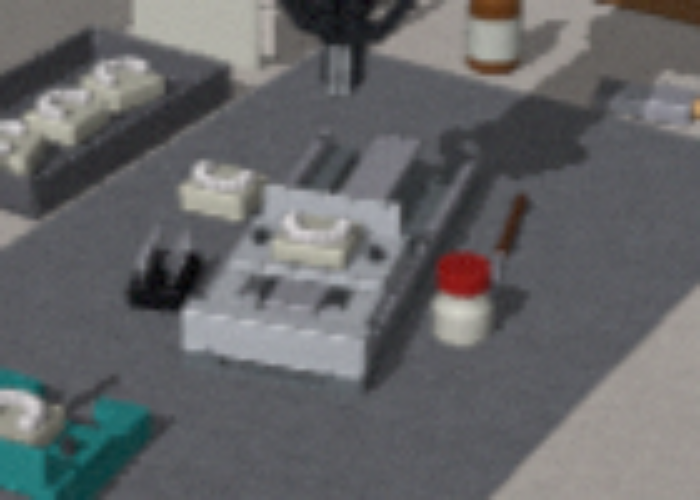

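The wrist view shows the fork tips against the end stop at row ~38. The pins are up just behind the lugs at (217,72) and (285,72), the bar is up at z≈39, and the gripper is clear. The bystanders are where they stood, so I'm handing in.

```bash
python3 -c "
from bench import *
print(hand_in())"
```

```text
the job is handed in; nothing more can be done
None
```

The sled is locked home at the end stop, and I handed the job in at about 10.8 s.

**What I did:** With the shut fingertips I pressed the lock bar about 11 mm down behind the push plate. Keeping it down, I pushed the sled about 110 mm along the track, past the pins, until it met the end stop. There the tool stopped moving and the push force rose to about 17 N. I then backed off from the plate with the bar still down, and lifted clear.

**Last checks:**
- **Sled:** the depth image shows no gap between the fork tips and the stop, and the sled looks level.
- **Lock:** the bar is up at z≈39 mm and the pins read 35–41 mm, just behind the lugs.
- **Gripper:** the wrist force is about zero, and the gripper is more than 70 mm above everything on the track.
- **Bystanders:** the jar, bur block, spare cast, wax knife and turquoise look-alike show no movement in the pictures. The others were away from the path and I did not check them again.

Nothing failed. Two readings disagreed slightly: the bar height differed by about 1–1.5 mm between the top and wrist cameras, and bar travel worked out from the force or from the tool height differed by about 1 mm.

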